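# Press a filter paper flat in the round bench press

## Task

Two small spring-loaded filter-paper presses stand on the bench. Push the hinged plate of the one with the round plate down until it lies level on the paper, keep it down for about two seconds, then let go so that it springs back up. Leave the press with the square plate alone and do not knock the lidded crucible that stands between them.

Things in the scene. Friction and masses are not known exactly. Their poses are not given: they have to be found in the camera images.
- round_plate (a joint): Hinge of the plate to push, an aluminium disc 110 mm across, 6 mm thick: 0 = level on the paper (hard stop), 0.6 rad = sprung up, where it rests. Horizontal hinge axis at the far side of a fixed grey base (130 deep x 116 mm, 14 mm high, yaw within 20 deg), 33 mm above the bench; the near edge, 115 mm from the axis, stands up. Pushing down at the patch takes about 5 N at first, 9 N at level.
- round_patch (a point): Middle of the dark ribbed finger patch (28 x 40 mm) on top of the round plate, near its free edge; moves with the plate. On the midline, 82 mm from the hinge axis along the plate and 4 mm above the axis plane. Plate axes: x from free edge to hinge (dips 0.6 rad at start, horizontal when level), y along the hinge, z out of the top face. About 83 mm above the bench when up, 37 mm when level.
- square_plate (a joint): Hinge of the other press, with the same base, hinge, spring and finger patch but a square 110 x 110 mm aluminium plate; 0 = level, 0.6 rad = up, where it must stay.
- crucible_3: Cream ceramic crucible with lid, 50 mm diameter, 57 mm high, standing loose on the bench between the two presses, at least 10 mm clear of both bases; origin at the centre of its underside, z up.
Things that resemble listed ones, but are neither listed nor needed, are in the scene too. Leave any turquoise look-alike of the crucible_3 alone.

How it is judged:
On the way:
1. the round plate is pushed down level (within 10 degrees) and kept there for a second (value of joint round_plate below 0.17 rad), for 1 s.
At the end, for the whole second after the job is handed in: After having been held level (below 0.17 rad) for at least 1 s, the round plate is let go and has sprung back above 0.5 rad; the square plate is up above 0.5 rad; the crucible stands upright (within 0.17 rad) within 20 mm of where it stood (value of joint each of round_plate, square_plate above 0.5 rad and angle between crucible_3's own z axis and vertical below 0.17 rad and distance of crucible_3 from where it was at the start of the episode below 0.02 m); the robot touches nothing.
It fails at once if the square plate is pushed down (below 0.4 rad) (value of joint square_plate below 0.4 rad).
It fails at once if the crucible is moved by more than 20 mm or tipped by more than 0.3 rad (distance of crucible_3 from where it was at the start of the episode above 0.02 m or angle between crucible_3's own z axis and vertical above 0.3 rad).
It also fails if it takes over 29 s, if anything falls off the work surface, if the arm or the gripper's body presses on something with over 40 N, if the wrist force passes 120 N, or if a joint passes its speed limit or range.

## Robot

A 7-joint arm with a two-finger parallel gripper is mounted at the origin on a cart in front of the work surface, level with it; the furniture and walls round the work are solid. World frame = base frame: x ahead of the robot, y to its left, z up, the work surface at z = 0. Lengths are in m, angles in rad, forces in N, time in s.
With the tool pointing down it reaches from about 0.425 to 0.925 m from the base axis. Payload 6.8 kg.
Tool frame: the origin (TCP) lies midway between the tips of the shut fingers; the grasp point (between the pads) lies 19 mm behind it; z points along the fingers, y is the direction in which the jaws open and shut (so a half turn about z gives the same grasp; the last joint's range is limited). The gripper opens to 88 mm and grips with 3 to 60 N. Pads are 20 mm wide; open, the fingers measure 115 mm over their backs; the gripper's body (75 mm by 178 mm) begins 61 mm behind the grasp point.
Start: joints at [-1.229, 0.477, 0.022, 1.555, -0.011, 1.109, -0.083], TCP at [0.293, 0.608, 0.183] pointing down, gripper open.
Joint ranges: [-2.96, 2.96], [-0.34, 2.1], [-1.41, 1.46], [0.24, 2.44], [-1.37, 4.51], [0.17, 1.92], [-2.96, 2.96]. Speed limits (rad/s): [2.39, 2.39, 3.14, 3.14, 3.14, 3.14, 3.14].

## Interface

Orientations are given as a unit quaternion [w, x, y, z].
In Python, from workcell import manip gives the robot as it stands.
- The arm moves only by the tool carry_out, never from a script. Its argument "increments" is a list of rows, each a list of 3 entries, a list of its own where there are three numbers: the finger opening in cm, from 0 to 8.78, then the shift along the world's x, y, z in cm, then the turn, a rotation vector about the world's x, y, z in rad. In form: [[grip, [tx, ty, tz], [ax, ay, az]], ...]. A call has 1 to 10 rows; each row is the pose to reach, as a shift and turn from the pose commanded when the call began; what a row does not reach only later rows make up. A row lasts 1/10 s, in which the tool goes at most 50 mm and 8.59 degrees, less where a joint would pass 70% of its speed; a pose out of reach is approached as far as the arm can. A call with a gripper value outside its range is refused whole. The fingers move at their own pace and stop on an object; "grip_force" is the grip in N (left out, the last holds). Time passes only in rows, so rows that repeat a pose let the fingers close. It gives the time, the measured TCP pose, the force and the opening at its end, in the units of the state.
- manip.get_obs(): the state, without advancing time (a new reading comes with each control period).
- manip.camera(name): name is "scene" or "top" or "wrist"; returns the picture (480x640x3 uint8, red, green, blue); there is no depth.
- manip.camera_model(name): a dict with "vertical_fov" (degrees; the focal length in pixels is half the picture's height over the tangent of half this angle, whatever the lens; pixels are square), "cx", "cy" (the principal point, pixels), "T" (4x4, takes a point from camera to world coordinates). Camera axes: x right, y down, z forward; pixel columns grow to the right and rows downward; lengths in m; the calibration is good to about 2 mm. A picture is of the moment at which its call begins: read the wrist's pose just before it. camera_model takes no time and is no camera call; for the wrist camera it gives the pose at the moment of the call.
- manip.finish_job(): hands the job in, once; it reports no verdict.
The state is a dict: "time": time; "joint_pos": joint angles; "dq": joint speeds; "joint_efforts": joint torques, N m; "eef_pos": TCP position; "tool_rot": TCP orientation; "wrist_force": force on the tool from outside, world axes, zero at the start; "moment": the same for the moment, N m; "finger_gap": finger opening in m.
Only numpy, scipy, OpenCV 4.12 (cv2) and the standard library are available. Lean on these libraries where they do the work, as an engineer would, in place of code of your own. Each camera call takes 0.05 s, during which the arm holds its last target.

## Working session

There is one attempt and no reset: what is moved stays moved. The work goes in short steps, Python scripts to look and compute and a tool call to move; the robot and the scene stay as the last step left them, time stands still between calls to the robot, and variables do not carry over. Pictures are saved under pics/ and viewed, and the job is handed in when it is done.

Besides the shell and the picture viewer there is one more tool, called after ">>>" as name(argument=value, ...), one argument or row to a line, values as JSON. carry_out: Moves the arm, as the interface text tells. Its arguments: {"type":"object","properties":{"increments":{"type":"array"},"grip_force":{"type":"number"}},"required":["increments"]}

```bash
mkdir -p pics; python3 - <<'E'
from workcell import manip
import cv2
for n in ["scene","top"]:
    im=manip.camera(n); cv2.imwrite(f"pics/{n}0.png",im[:,:,::-1])
    m=manip.camera_model(n); print(n,m)
o=manip.get_obs(); print(o)
E
```

```text
scene {'vertical_fov': 42.88452949958253, 'cx': 327.8050069906394, 'cy': 243.8871012116556, 'T': array([[ 0.53179111, -0.60969454,  0.58776763, -0.27763186],
       [-0.84686156, -0.3788567 ,  0.37321991, -0.45202361],
       [-0.00487044, -0.69623284, -0.71779949,  1.05142983],
       [ 0.        ,  0.        ,  0.        ,  1.        ]])}
top {'vertical_fov': 45.69736159582087, 'cx': 310.6419483063493, 'cy': 242.4677985256981, 'T': array([[ 6.42333482e-04, -9.96088754e-01,  8.83559924e-02,
         4.38886148e-01],
       [-9.99638029e-01,  1.73684062e-03,  2.68476231e-02,
         7.08521655e-02],
       [-2.68960758e-02, -8.83412552e-02, -9.95727083e-01,
         1.23327140e+00],
       [ 0.00000000e+00,  0.00000000e+00,  0.00000000e+00,
         1.00000000e+00]])}
{'time': 0.1, 'joint_pos': array([-1.22909595,  0.47770252,  0.02235416,  1.5563297 , -0.01150454,
        1.10929144, -0.08311333]), 'dq': array([-4.48923496e-04, -1.44730509e-03, -5.30766776e-04, -2.76202684e-03,
       -4.09520100e-05,  4.15900084e-04,  6.79575003e-04]), 'joint_efforts': array([ 4.47104860e-03, -5.84082627e+01,  1.53999522e+00, -2.73313719e+01,
       -5.43108140e-02,  1.31285278e-02,  4.38754978e-05]), 'eef_pos': array([0.29324047, 0.60731485, 0.18259888]), 'tool_rot': array([-1.21294116e-04,  2.23011587e-01,  9.74815465e-01, -7.92122688e-04]), 'wrist_force': array([ 0.76460726, -0.35922775,  0.4116863 ]), 'moment': array([-0.001005  , -0.04538459,  0.03686153]), 'finger_gap': 0.0875891389352389}
```

View pics/scene0.png

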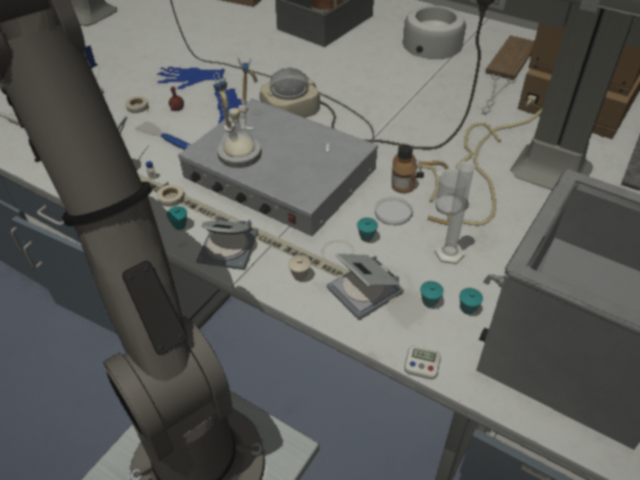

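View pics/top0.png

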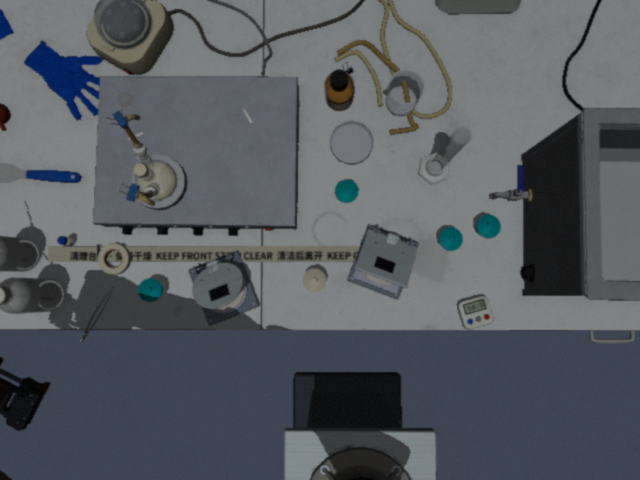

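The top view shows the round press with its dark patch near (219,293), the square press near (385,262) and the cream crucible near (315,278). I'll zoom in and measure.

```bash
cat > h.py <<'E'
import numpy as np
from workcell import manip
def ray(n,u,v):
    m=manip.camera_model(n); f=240/np.tan(np.radians(m['vertical_fov']/2))
    T=m['T']; d=T[:3,:3]@np.array([(u-m['cx'])/f,(v-m['cy'])/f,1]); return T[:3,3],d
def onz(n,u,v,z):
    o,d=ray(n,u,v); return o+d*(z-o[2])/d[2]
def tri(a,b):
    (o1,d1),(o2,d2)=a,b
    s=np.linalg.lstsq(np.c_[d1,-d2],o2-o1,rcond=None)[0]
    p,q=o1+s[0]*d1,o2+s[1]*d2; return (p+q)/2,np.linalg.norm(p-q)
E
python3 - <<'E'
import cv2,numpy as np
from h import *
t=cv2.imread("pics/top0.png"); s=cv2.imread("pics/scene0.png")
def patch(im,x0,y0,x1,y1,th):
    g=cv2.cvtColor(im[y0:y1,x0:x1],cv2.COLOR_BGR2GRAY)
    n,l,st,c=cv2.connectedComponentsWithStats((g<th).astype('uint8'))
    for i in range(1,n):
        if st[i,4]>30: print(th,st[i],c[i]+[x0,y0])
for th in(25,35,45): patch(t,185,245,260,325,th)
a=cv2.resize(t[235:330,180:300],None,fx=6,fy=6,interpolation=cv2.INTER_CUBIC)
b=cv2.resize(s[200:280,180:290],None,fx=7,fy=7,interpolation=cv2.INTER_CUBIC)
cv2.imwrite("pics/a1.png",a);cv2.imwrite("pics/b1.png",b)
print(onz("top",219,293,.083),onz("top",315,278,.05),onz("top",384,264,.083))
E
```

```text
25 [ 25  40  19  15 168] [218.75       292.03571429]
35 [49 17 15 21 78] [242.67948718 270.78205128]
35 [ 25  40  19  15 184] [218.70652174 292.04891304]
35 [ 19  64  26  15 122] [215.39344262 315.85245902]
45 [ 32   8  33  32 209] [236.37799043 266.46411483]
45 [11 19 10 10 43] [200.44186047 267.81395349]
45 [ 24  39  20  17 202] [218.72277228 292.02475248]
45 [ 18  63  37  17 320] [217.940625 315.709375]
[0.4387499  0.28708034 0.083     ] [0.46986914 0.09366516 0.05      ] [ 0.49715302 -0.04598753  0.083     ]
```

View pics/a1.png

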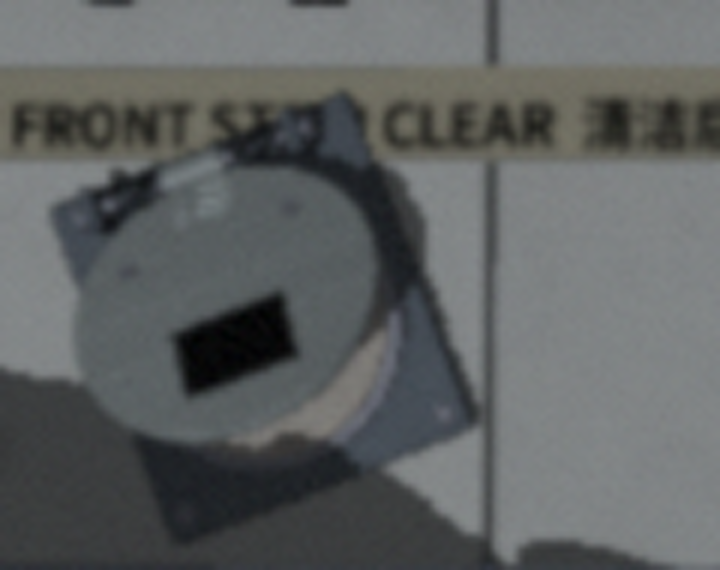

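View pics/b1.png

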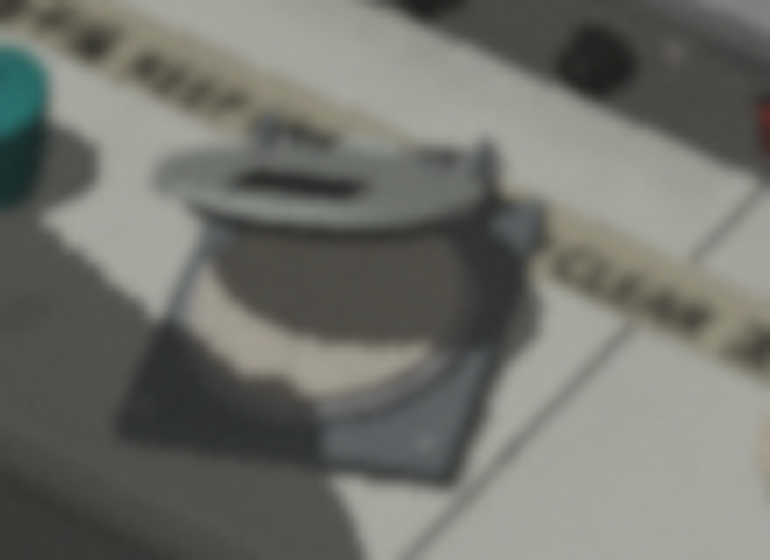

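```bash
python3 - <<'E'
from h import *
P=tri(ray("top",218.75,292.03),ray("scene",222.9,226.1)); print(P, onz("top",218.75,292.03,.083))
c=[onz("top",180+a/6,235+b/6,.014)[:2] for a,b in [(52,208),(340,92),(478,418),(182,545)]]
print(c,[np.linalg.norm(c[i]-c[(i+1)%4]) for i in range(4)])
d=(c[0]-c[3])+(c[1]-c[2]);d/=np.linalg.norm(d);e=(c[0]-c[1])+(c[3]-c[2]);print(d,np.degrees(np.arctan2(d[1],d[0])),np.degrees(np.arctan2(-e[0],e[1])))
p=onz("top",218.75,292.03,.083)[:2]; ctr=np.mean(c,axis=0); print("ctr",ctr,"patch lateral",(p-ctr)@[-d[1],d[0]])
lv=p-.012*d; print("level patch",lv)
print("rel cm",(p-manip.get_obs()['eef_pos'][:2])*100,(lv-manip.get_obs()['eef_pos'][:2])*100)
E
```

```text
(array([0.44087269, 0.2883857 , 0.07777633]), np.float64(0.0005337429415379119)) [0.44070261 0.28761721 0.083     ]
[array([0.48874294, 0.36641712]), array([0.53034161, 0.26317213]), array([0.41399513, 0.21247806]), array([0.36899442, 0.31757647])] [np.float64(0.1113102704503254), np.float64(0.12691096053857104), np.float64(0.1143273347287851), np.float64(0.12932562384559154)]
[0.92145898 0.38847567] 22.85968422563228 22.570552808704043
ctr [0.45051853 0.28991095] patch lateral 0.0016996563127830578
level patch [0.4296451 0.2829555]
rel cm [ 14.74621459 -31.96976493] [ 13.64046381 -32.43593573]
```

>>> carry_out(
  increments=[
    [0,[1.8,-4,0],[0,0,0]],
    [0,[3.7,-8,0],[0,0,0]],
    [0,[5.5,-12,0],[0,0,0]],
    [0,[7.3,-16,0],[0,0,0]],
    [0,[9.1,-20,0],[0,0,0]],
    [0,[11,-24,0],[0,0,0]],
    [0,[12.8,-28,0],[0,0,0]],
    [0,[14.6,-32,0],[0,0,0]],
    [0,[14.6,-32,0],[0,0,0]],
    [0,[14.6,-32,0],[0,0,0]],
  ],
  grip_force=20,
)

```text
time: 1.1
eef_pos: [0.4397, 0.287, 0.1834]
tool_rot: [-0.0, 0.224, 0.975, -0.0]
wrist_force: [-0.3, 0.3, -0.1]
finger_gap: 0.0112
```

>>> carry_out(
  increments=[
    [0,[0,0,-2],[0,0,0]],
    [0,[0,0,-4],[0,0,0]],
    [0,[0,0,-6],[0,0,0]],
    [0,[0,0,-8],[0,0,0]],
    [0,[0,0,-8],[0,0,0]],
  ],
)

```text
time: 1.6
eef_pos: [0.4368, 0.2885, 0.101]
tool_rot: [-0.002, 0.221, 0.975, -0.002]
wrist_force: [-0.1, 0.1, 0.4]
finger_gap: 0.0004
```

```bash
python3 - <<'E'
from h import *
import cv2
cv2.imwrite("pics/w1.png",manip.camera("wrist")[:,:,::-1])
t=manip.camera("top")[:,:,::-1]; s=manip.camera("scene")[:,:,::-1]
a=cv2.resize(t[225:335,160:270],(400,400));b=cv2.resize(s[180:290,170:280],(400,400))
cv2.imwrite("pics/ab2.png",np.hstack([a,b]))
o=manip.get_obs();print(o['time'],o['eef_pos'],o['wrist_force'],o['finger_gap'])
E
```

```text
1.75 [0.43941117 0.2891572  0.10411346] [ 0.03845608 -0.22989203 -0.05392229] 0.0005181705434025992
```

View pics/w1.png

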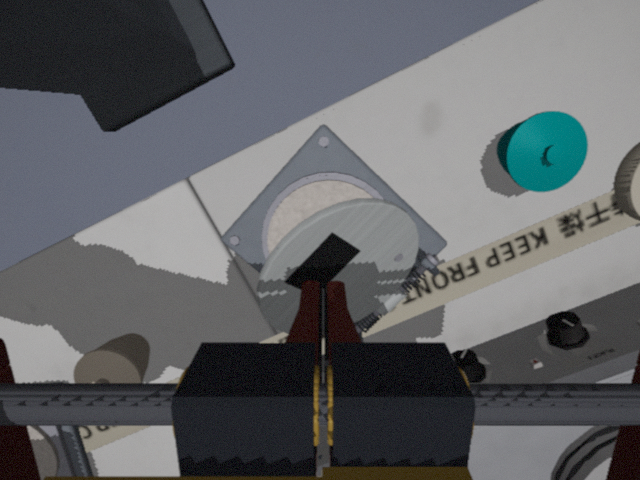

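View pics/ab2.png

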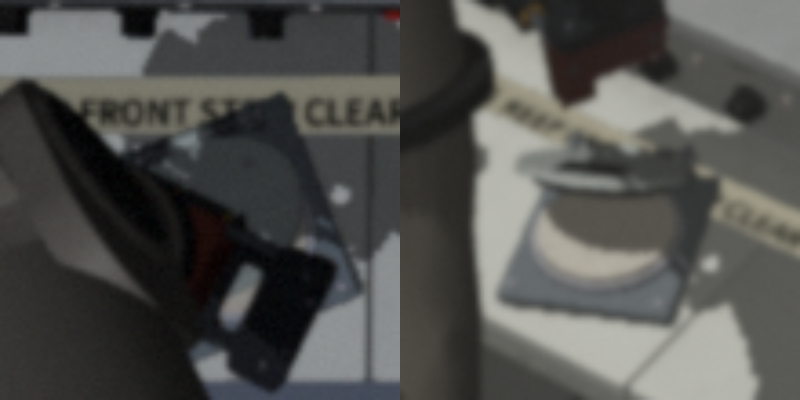

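The wrist view has the patch centred near (325,262), just ahead of the closed tips at (323,283). I'll cross-check its position with a ray.

```bash
python3 - <<'E'
from h import *
print(onz("wrist",325,262,.083),manip.get_obs()['eef_pos'])
E
```

```text
[0.44215816 0.2883802  0.083     ] [0.43941117 0.2891572  0.10411346]
```

>>> carry_out(
  increments=[
    [0,[0,0,-1],[0,0,0]],
    [0,[0,0,-2],[0,0,0]],
    [0,[-0.2,-0.1,-2.7],[0,0,0]],
    [0,[-0.4,-0.2,-3.4],[0,0,0]],
    [0,[-0.6,-0.3,-4.1],[0,0,0]],
    [0,[-0.8,-0.3,-4.8],[0,0,0]],
    [0,[-0.9,-0.4,-5.4],[0,0,0]],
    [0,[-1,-0.4,-6],[0,0,0]],
    [0,[-1,-0.4,-6.3],[0,0,0]],
    [0,[-1,-0.4,-6.3],[0,0,0]],
  ],
)

```text
time: 2.75
eef_pos: [0.4297, 0.2841, 0.0404]
tool_rot: [0.0, 0.223, 0.975, 0.0]
wrist_force: [-0.4, -0.4, 5.5]
finger_gap: 0.0004
```

>>> carry_out(
  increments=[
    [0,[0,0,-0.1],[0,0,0]],
    [0,[0,0,-0.2],[0,0,0]],
    [0,[0,0,-0.3],[0,0,0]],
    [0,[0,0,-0.3],[0,0,0]],
    [0,[0,0,-0.3],[0,0,0]],
  ],
)

```text
time: 3.25
eef_pos: [0.4299, 0.2843, 0.0379]
tool_rot: [0.0, 0.223, 0.975, 0.0]
wrist_force: [-0.7, -0.3, 5.2]
finger_gap: 0.0004
```

```bash
python3 - <<'E'
from h import *
import cv2
cv2.imwrite("pics/w3.png",manip.camera("wrist")[:,:,::-1])
s=manip.camera("scene")[:,:,::-1]
cv2.imwrite("pics/b3.png",cv2.resize(s[180:290,170:280],(550,550)))
o=manip.get_obs();print(o['time'],o['eef_pos'],o['wrist_force'],o['finger_gap'])
E
```

```text
3.35 [0.42994624 0.28426188 0.03794977] [-1.00306797 -0.02752934  5.81838769] 0.00043016067834604726
```

View pics/w3.png

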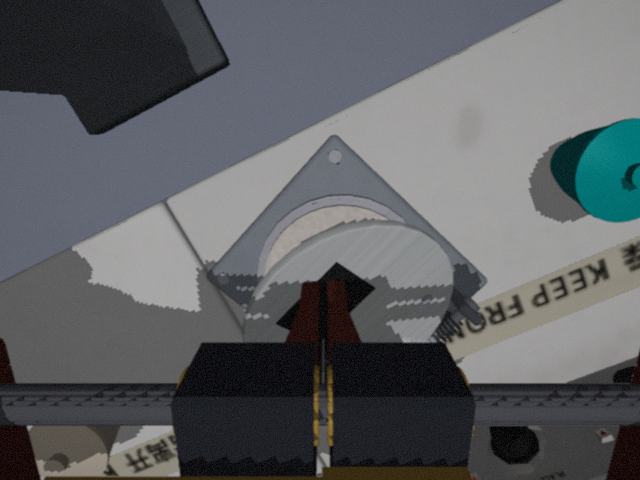

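View pics/b3.png

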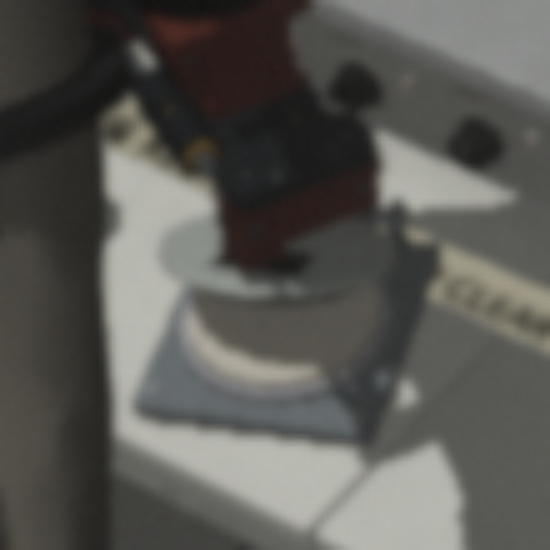

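```bash
cat >> h.py <<'E'
def proj(n,P):
    m=manip.camera_model(n); f=240/np.tan(np.radians(m['vertical_fov']/2)); T=m['T']
    q=(np.asarray(P)-T[:3,3])@T[:3,:3]; return np.c_[m['cx']+f*q[:,0]/q[:,2],m['cy']+f*q[:,1]/q[:,2]]
E
python3 - <<'E'
from h import *
import cv2
d=np.array([.922,.387]);n=np.array([-d[1],d[0]])
p=np.array([.4407,.2876]); ax=p+d*.070
def P(s,t,h,th): # s from hinge toward free edge, t lateral, h above plane
    r=s*np.cos(th)-h*np.sin(th); z=.033+s*np.sin(th)+h*np.cos(th); return np.r_[ax-d*r+n*t,z]
for th in (0,.2,.4,.6):
    print(th,"patch",P(.082,0,.004,th),"free",P(.115,0,.004,th))
    for c in("wrist","scene"): print(c,proj(c,[P(.082,0,.004,th),P(.115,0,.004,th),P(.06,.055,.004,th),P(.06,-.055,.004,th)]).round().tolist())
print(proj("wrist",[manip.get_obs()['eef_pos']]),proj("scene",[manip.get_obs()['eef_pos']]))
E
```

```text
0 patch [0.429636 0.282956 0.037   ] free [0.39921  0.270185 0.037   ]
wrist [[322.0, 271.0], [275.0, 232.0], [424.0, 223.0], [288.0, 361.0]]
scene [[224.0, 242.0], [220.0, 253.0], [204.0, 233.0], [249.0, 238.0]]
0.2 patch [0.43187574 0.28389611 0.05321115] free [0.40205623 0.27137968 0.05976724]
wrist [[326.0, 286.0], [274.0, 249.0], [432.0, 231.0], [289.0, 375.0]]
scene [[223.0, 237.0], [219.0, 245.0], [203.0, 229.0], [249.0, 234.0]]
0.4 patch [0.43704028 0.28606387 0.06861655] free [0.40901608 0.274301   0.08146735]
wrist [[335.0, 306.0], [282.0, 277.0], [445.0, 244.0], [293.0, 393.0]]
scene [[223.0, 230.0], [218.0, 236.0], [203.0, 224.0], [249.0, 230.0]]
0.6 patch [0.44492373 0.28937287 0.08260203] free [0.41981207 0.27883251 0.10123523]
wrist [[350.0, 332.0], [301.0, 316.0], [462.0, 260.0], [302.0, 413.0]]
scene [[223.0, 223.0], [219.0, 226.0], [203.0, 219.0], [249.0, 224.0]]
[[324.39877675 270.78651014]] [[223.39377983 241.84676642]]
```

```bash
python3 - <<'E'
from h import *
import cv2
d=np.array([.922,.387]);n=np.array([-d[1],d[0]])
c=[[0.48874294, 0.36641712],[0.53034161, 0.26317213],[0.41399513, 0.21247806],[0.36899442, 0.31757647]]
for k in("wrist","scene"): print(k,proj(k,[x+[.014] for x in c]).round().tolist())
w=cv2.imread("pics/w3.png")[190:390,190:510]; cv2.imwrite("pics/w3z.png",cv2.resize(cv2.convertScaleAbs(w,alpha=1.6),None,fx=2.5,fy=2.5,interpolation=cv2.INTER_CUBIC))
s=manip.camera("scene")[:,:,::-1][200:290,175:285]
cv2.imwrite("pics/s3z.png",cv2.resize(cv2.convertScaleAbs(s,alpha=1.8),None,fx=6.5,fy=6.5,interpolation=cv2.INTER_CUBIC))
o=manip.get_obs();print(o['eef_pos'],o['wrist_force'],o['moment'],o['joint_pos'])
E
```

```text
wrist [[489.0, 282.0], [361.0, 397.0], [206.0, 282.0], [331.0, 135.0]]
scene [[214.0, 221.0], [258.0, 227.0], [245.0, 265.0], [197.0, 260.0]]
[0.42995579 0.28426496 0.03796613] [-0.65835479 -1.42763501  5.94952719] [-0.09285815  0.1711526   0.01760492] [-0.79262189  0.41477782  0.10732301  2.06384007 -0.07014638  0.66510185
  0.48175928]
```

View pics/w3z.png

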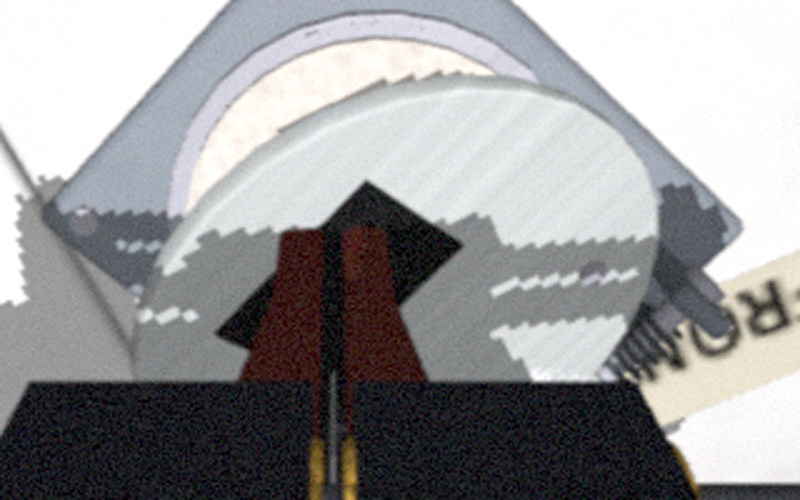

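View pics/s3z.png

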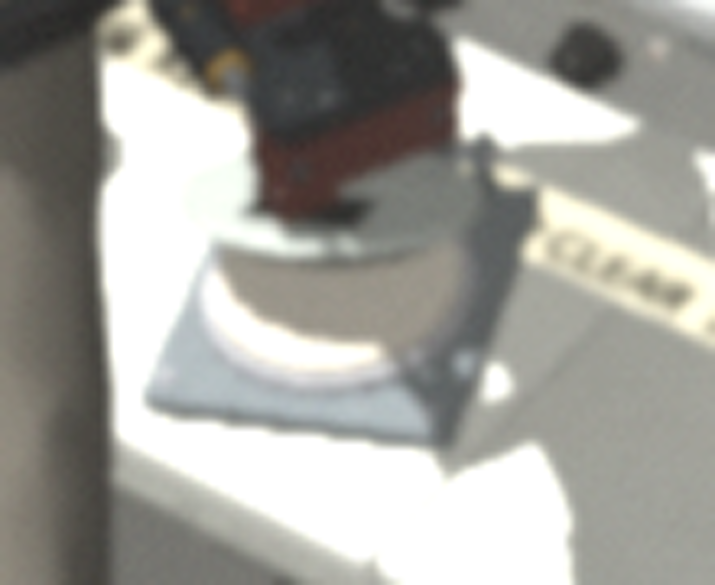

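The plate is only part-way down, about 0.3 rad in both views. The tips touch the patch although the reported TCP z says otherwise, so I'll go on by force and image.

>>> carry_out(
  increments=[
    [0,[0,0,-0.3],[0,0,0]],
    [0,[0,0,-0.6],[0,0,0]],
    [0,[0,0,-0.9],[0,0,0]],
    [0,[0,0,-1.0],[0,0,0]],
    [0,[0,0,-1.0],[0,0,0]],
  ],
)

```text
time: 3.9
eef_pos: [0.4295, 0.2841, 0.0277]
tool_rot: [-0.0, 0.223, 0.975, 0.0]
wrist_force: [-1.2, -1.0, 7.0]
finger_gap: 0.0001
```

```bash
python3 - <<'E'
from h import *
import cv2
w=manip.camera("wrist")[:,:,::-1]
s=manip.camera("scene")[:,:,::-1][200:290,175:285]
a=cv2.resize(cv2.convertScaleAbs(w[120:400,170:510],alpha=1.6),(400,330))
b=cv2.resize(cv2.convertScaleAbs(s,alpha=1.8),(400,330))
cv2.imwrite("pics/p4.png",np.hstack([a,b]))
o=manip.get_obs();print(o['time'],o['eef_pos'],o['wrist_force'])
E
```

```text
4.0 [0.42954006 0.28410868 0.02784879] [-1.81809421  0.16098857  6.49037479]
```

View pics/p4.png

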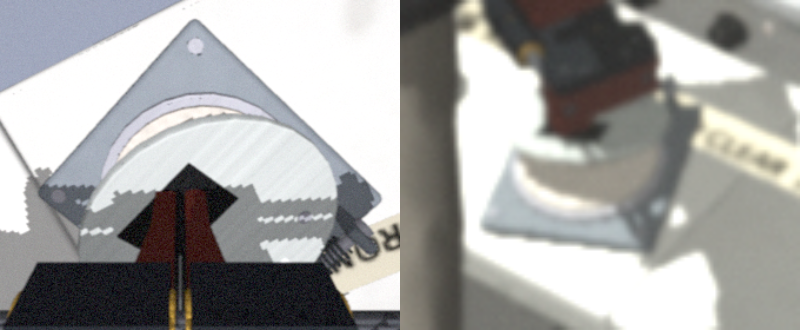

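The plate has come down further: the paper crescent is narrower and the force is about 6.8 N. I'll keep going.

>>> carry_out(
  increments=[
    [0,[0,0,-0.3],[0,0,0]],
    [0,[0,0,-0.6],[0,0,0]],
    [0,[0,0,-0.9],[0,0,0]],
    [0,[0,0,-1.0],[0,0,0]],
    [0,[0,0,-1.0],[0,0,0]],
  ],
)

```text
time: 4.5
eef_pos: [0.429, 0.2839, 0.0176]
tool_rot: [-0.0, 0.223, 0.975, -0.0]
wrist_force: [-1.6, -0.6, 7.4]
finger_gap: 0.0001
```

```bash
python3 - <<'E'
from h import *
import cv2
w=manip.camera("wrist")[:,:,::-1]
s=manip.camera("scene")[:,:,::-1][200:290,175:285]
a=cv2.resize(cv2.convertScaleAbs(w[120:400,170:510],alpha=1.6),(400,330))
b=cv2.resize(cv2.convertScaleAbs(s,alpha=1.8),(400,330))
cv2.imwrite("pics/p5.png",np.hstack([a,b]))
o=manip.get_obs();print(o['time'],o['eef_pos'],o['wrist_force'])
E
```

```text
4.6 [0.42906039 0.28391307 0.01775815] [-2.27346133 -0.80529374  7.41973982]
```

View pics/p5.png

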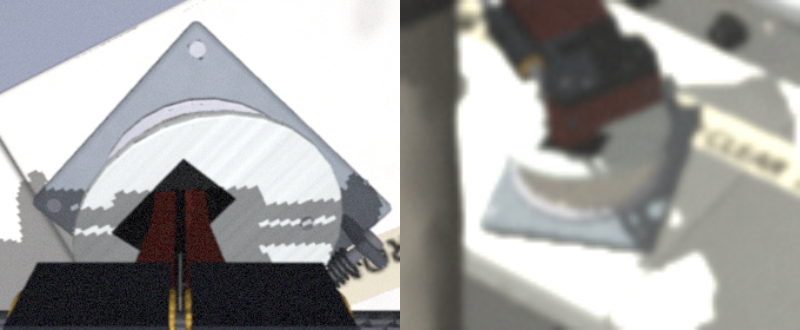

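>>> carry_out(
  increments=[
    [0,[0,0,-0.2],[0,0,0]],
    [0,[0,0,-0.4],[0,0,0]],
    [0,[0,0,-0.6],[0,0,0]],
    [0,[0,0,-0.6],[0,0,0]],
  ],
)

```text
time: 5.0
eef_pos: [0.4285, 0.2837, 0.0115]
tool_rot: [-0.001, 0.223, 0.975, -0.0]
wrist_force: [-3.9, -0.7, 7.5]
finger_gap: 0.0
```

>>> carry_out(
  increments=[
    [0,[0,0,-0.2],[0,0,0]],
    [0,[0,0,-0.4],[0,0,0]],
    [0,[0,0,-0.4],[0,0,0]],
  ],
)

```text
time: 5.3
eef_pos: [0.4282, 0.2835, 0.0074]
tool_rot: [-0.001, 0.223, 0.975, -0.001]
wrist_force: [-3.4, -1.7, 8.4]
finger_gap: 0.0004
```

```bash
python3 - <<'E'
from h import *
import cv2
w=manip.camera("wrist")[:,:,::-1]
s=manip.camera("scene")[:,:,::-1][200:290,175:285]
a=cv2.resize(cv2.convertScaleAbs(w[120:400,170:510],alpha=1.6),(400,330))
b=cv2.resize(cv2.convertScaleAbs(s,alpha=1.8),(400,330))
cv2.imwrite("pics/p6.png",np.hstack([a,b])); cv2.imwrite("pics/w6.png",w)
o=manip.get_obs();print(o['time'],o['eef_pos'],o['wrist_force'],o['moment'])
d=np.array([.922,.387]);n=np.array([-d[1],d[0]]);p=np.array([.4407,.2876]); ax=p+d*.070
L=lambda s,t,z:np.r_[ax-d*s+n*t,z]
print(proj("wrist",[L(.096,.02,.037),L(.096,-.02,.037),L(.068,.02,.037),L(.068,-.02,.037),L(.115,0,.037)]))
E
```

```text
5.4 [0.42817939 0.28352577 0.00752396] [-4.15213898 -1.22667259  7.68609805] [-0.34011666  0.94198184 -0.00406511]
[[330.9665654  247.75345689]
 [274.3895813  308.24086747]
 [376.11793808 285.82487511]
 [319.0743089  342.96888743]
 [270.02960168 252.83353329]]
```

View pics/p6.png

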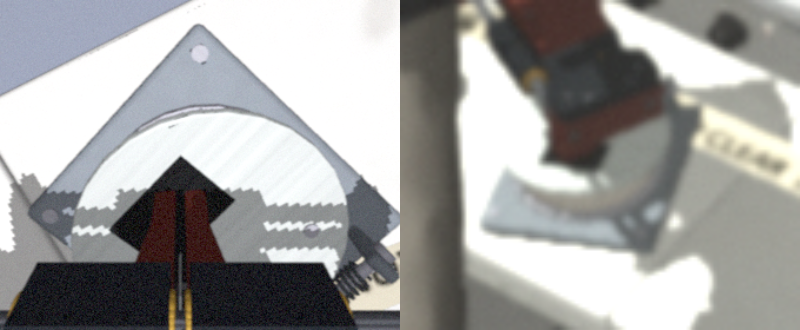

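View pics/w6.png

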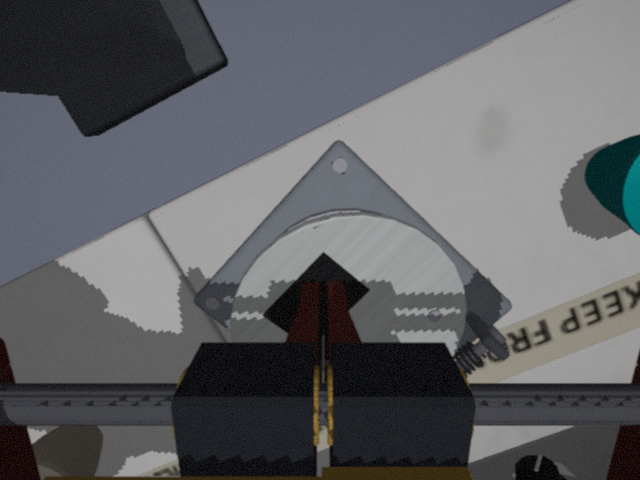

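>>> carry_out(
  increments=[
    [0,[0,0,-0.2],[0,0,0]],
    [0,[0,0,-0.4],[0,0,0]],
    [0,[0,0,-0.4],[0,0,0]],
  ],
)

```text
time: 5.7
eef_pos: [0.4279, 0.2834, 0.0034]
tool_rot: [-0.001, 0.223, 0.975, -0.001]
wrist_force: [-4.4, -1.3, 8.4]
finger_gap: 0.0005
```

```bash
python3 - <<'E'
from h import *
import cv2
w=manip.camera("wrist")[:,:,::-1]
a=cv2.convertScaleAbs(w[120:400,170:510],alpha=1.6)
cv2.imwrite("pics/w7.png",cv2.resize(a,None,fx=2,fy=2))
o=manip.get_obs();print(o['time'],o['eef_pos'],o['wrist_force'],o['moment'])
m=o['eef_pos']
print(proj("wrist",[m+[0,0,k] for k in(0,.01,.02,.03)]))
d=np.array([.922,.387]);n=np.array([-d[1],d[0]]);p=np.array([.4407,.2876]); ax=p+d*.070
L=lambda s,t,z:np.r_[ax-d*s+n*t,z]
print(proj("wrist",[L(.096,.02,.037),L(.096,-.02,.037),L(.068,.02,.037)]))
E
```

```text
5.75 [0.42793999 0.28341055 0.00342489] [-4.26261334 -1.40664939  8.52659665] [-0.31823914  1.13744003  0.01583985]
[[324.35678959 270.79174743]
 [324.39756909 277.96987044]
 [324.44231792 285.84668369]
 [324.49164524 294.52941747]]
[[331.54681785 251.00718276]
 [273.76384621 312.5951798 ]
 [377.63878491 289.80352215]]
```

View pics/w7.png

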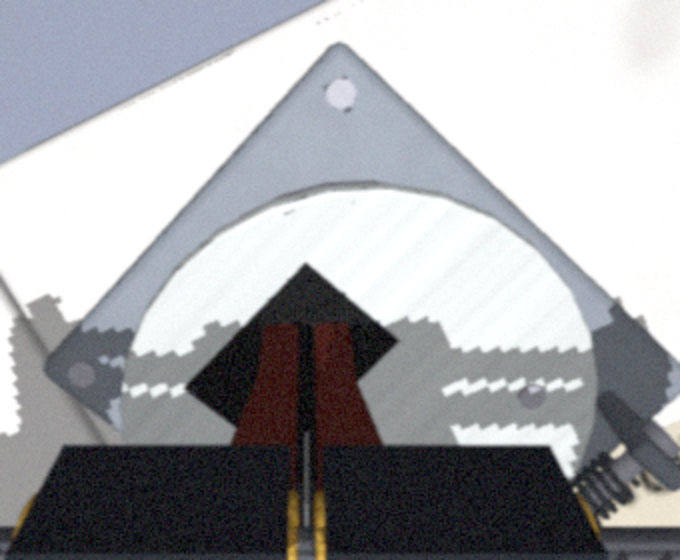

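The paper is hidden now and the patch corners are in the rows expected for a level plate (251.5 against 251). I'll press 2 mm more and hold.

>>> carry_out(
  increments=[
    [0,[0,0,-0.1],[0,0,0]],
    [0,[0,0,-0.2],[0,0,0]],
    [0,[0,0,-0.2],[0,0,0]],
    [0,[0,0,-0.2],[0,0,0]],
  ],
)

```text
time: 6.15
eef_pos: [0.4278, 0.2833, 0.0015]
tool_rot: [-0.001, 0.223, 0.975, -0.001]
wrist_force: [-4.9, -1.9, 8.5]
finger_gap: 0.0004
```

>>> carry_out(
  increments=[
    [0,[0,0,-0.1],[0,0,0]],
    [0,[0,0,-0.2],[0,0,0]],
    [0,[0,0,-0.3],[0,0,0]],
    [0,[0,0,-0.3],[0,0,0]],
    [0,[0,0,-0.3],[0,0,0]],
  ],
)

```text
time: 6.65
eef_pos: [0.4277, 0.2833, -0.0016]
tool_rot: [-0.001, 0.223, 0.975, -0.001]
wrist_force: [-4.6, -1.7, 8.9]
finger_gap: 0.0006
```

```bash
python3 - <<'E'
from h import *
import cv2
w=manip.camera("wrist")[:,:,::-1]
a=cv2.convertScaleAbs(w[120:400,170:510],alpha=1.6)
cv2.imwrite("pics/w8.png",cv2.resize(a,None,fx=2,fy=2))
o=manip.get_obs();print(o['time'],o['eef_pos'],o['wrist_force'],o['moment'])
d=np.array([.922,.387]);n=np.array([-d[1],d[0]]);p=np.array([.4407,.2876]); ax=p+d*.070
L=lambda s,t,z:np.r_[ax-d*s+n*t,z]
print(proj("wrist",[L(.096,.02,.037),L(.096,-.02,.037),L(.068,.02,.037)]))
E
```

```text
6.7 [ 0.42764215  0.28329065 -0.00153185] [-4.58190642 -2.19399296  9.43966443] [-0.36345609  1.3131524  -0.0435856 ]
[[332.29325528 255.16113114]
 [272.97725044 318.14143405]
 [379.58188483 294.87181072]]
```

View pics/w8.png

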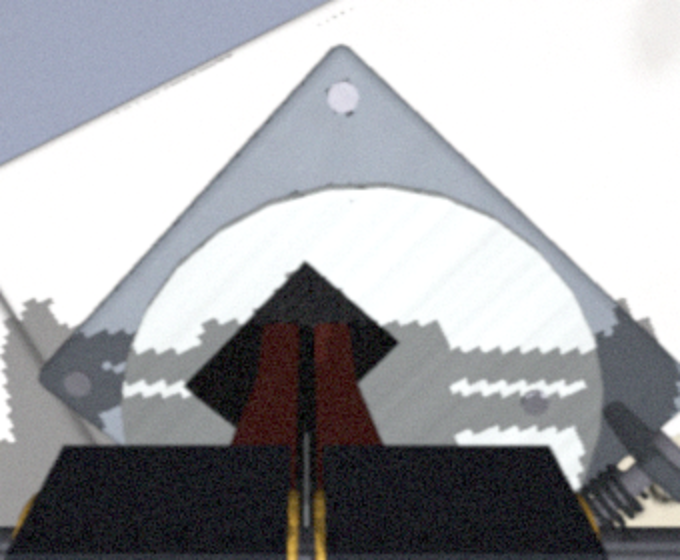

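>>> carry_out(
  increments=[
    [0,[0,0,-0.1],[0,0,0]],
    [0,[0,0,-0.2],[0,0,0]],
    [0,[0,0,-0.3],[0,0,0]],
    [0,[0,0,-0.3],[0,0,0]],
    [0,[0,0,-0.3],[0,0,0]],
    [0,[0,0,-0.3],[0,0,0]],
    [0,[0,0,-0.3],[0,0,0]],
    [0,[0,0,-0.3],[0,0,0]],
    [0,[0,0,-0.3],[0,0,0]],
    [0,[0,0,-0.3],[0,0,0]],
  ],
)

```text
time: 7.7
eef_pos: [0.4276, 0.2833, -0.0032]
tool_rot: [-0.001, 0.223, 0.975, -0.001]
wrist_force: [-9.2, -4.3, 25.5]
finger_gap: 0.0003
```

```bash
python3 - <<'E'
from h import *
import cv2
s=manip.camera("scene")[:,:,::-1][190:290,175:295]
cv2.imwrite("pics/s9.png",cv2.resize(cv2.convertScaleAbs(s,alpha=1.5),(720,600),interpolation=cv2.INTER_CUBIC))
o=manip.get_obs();print(o['time'],o['eef_pos'],o['wrist_force'],o['moment'],o['joint_pos'])
m=o['eef_pos'];print(proj("scene",[m,m+[0,0,.038]]),proj("scene",[[.4296,.283,.037],[.3992,.2702,.037]]))
E
```

```text
7.75 [ 0.42758898  0.2832532  -0.00328352] [-9.24176028 -4.13449077 25.67008906] [-1.02489917  2.17239846 -0.03499151] [-0.78193588  0.48466928  0.09431944  2.08423099 -0.08242633  0.5793936
  0.49187035]
[[225.31978113 254.78692097]
 [223.26968094 243.60082894]] [[223.77743917 242.42866937]
 [219.75692039 252.64455708]]
```

View pics/s9.png

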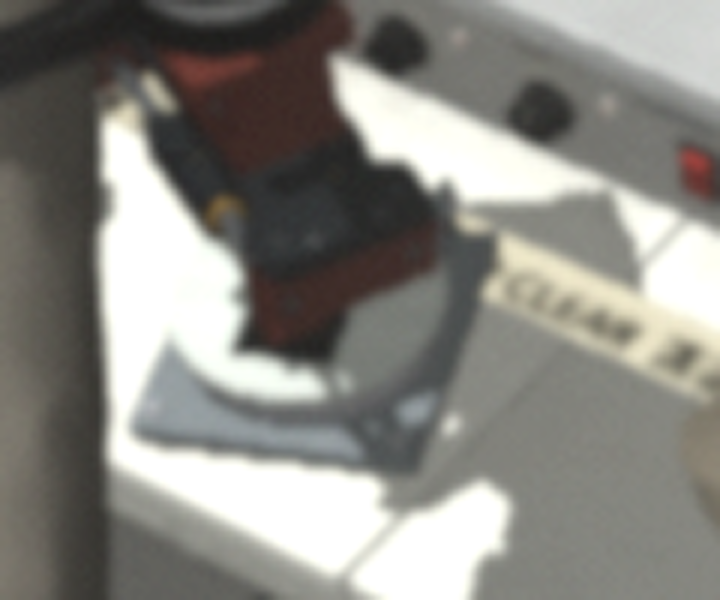

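The force rose to 25 N, so the hard stop is reached, and the scene view shows the disc flat on its base. I'll ease off slightly and hold for another 1 s.

>>> carry_out(
  increments=[
    [0,[0,0,0.1],[0,0,0]],
    [0,[0,0,0.1],[0,0,0]],
    [0,[0,0,0.1],[0,0,0]],
    [0,[0,0,0.1],[0,0,0]],
    [0,[0,0,0.1],[0,0,0]],
    [0,[0,0,0.1],[0,0,0]],
    [0,[0,0,0.1],[0,0,0]],
    [0,[0,0,0.1],[0,0,0]],
    [0,[0,0,0.1],[0,0,0]],
    [0,[0,0,0.1],[0,0,0]],
  ],
)

```text
time: 8.75
eef_pos: [0.4276, 0.2833, -0.003]
tool_rot: [-0.001, 0.223, 0.975, -0.001]
wrist_force: [-7.2, -3.3, 15.5]
finger_gap: 0.0005
```

>>> carry_out(
  increments=[
    [0,[0,0,1],[0,0,0]],
    [0,[0.3,0.1,2],[0,0,0]],
    [0,[0.6,0.2,3],[0,0,0]],
    [0,[0.9,0.3,4],[0,0,0]],
    [0,[1.1,0.4,5.5],[0,0,0]],
    [0,[1.1,0.4,8],[0,0,0]],
    [0,[1.1,0.4,11],[0,0,0]],
    [0,[1.1,0.4,14],[0,0,0]],
    [0,[1.1,0.4,17],[0,0,0]],
    [0,[1.1,0.4,19],[0,0,0]],
  ],
)

```text
time: 9.75
eef_pos: [0.4409, 0.2881, 0.1884]
tool_rot: [0.0, 0.223, 0.975, 0.001]
wrist_force: [0.7, 0.3, -0.6]
finger_gap: 0.0004
```

>>> carry_out(
  increments=[
    [0,[-2,4,0],[0,0,0]],
    [0,[-4,8,0],[0,0,0]],
    [0,[-6,12,0],[0,0,0]],
    [0,[-8,16,0],[0,0,0]],
    [0,[-10,20,0],[0,0,0]],
    [0,[-11,22,0],[0,0,0]],
    [0,[-11,22,0],[0,0,0]],
    [0,[-11,22,0],[0,0,0]],
    [0,[-11,22,0],[0,0,0]],
  ],
)

```text
time: 10.65
eef_pos: [0.3317, 0.5062, 0.1862]
tool_rot: [0.0, 0.224, 0.975, -0.001]
wrist_force: [-0.4, 0.1, 0.9]
finger_gap: 0.0006
```

```bash
python3 - <<'E'
from h import *
import cv2
t=manip.camera("top")[:,:,::-1]; s=manip.camera("scene")[:,:,::-1]
cv2.imwrite("pics/e1.png",np.vstack([cv2.resize(t[225:335,150:430],(760,298)),cv2.resize(s[190:320,170:430],(600,300)).copy() if 0 else cv2.resize(s[200:315,150:430],(760,300))]))
o=manip.get_obs();print(o['time'],o['eef_pos'],o['wrist_force'])
g=cv2.cvtColor(t[245:325,185:260],cv2.COLOR_BGR2GRAY)
k,l,st,c=cv2.connectedComponentsWithStats((g<25).astype('uint8'))
for i in range(1,k):
    if st[i,4]>60: print(st[i],c[i]+[185,245])
E
```

```text
10.75 [0.3317564  0.50640551 0.18653208] [-0.37697901 -0.06976858  0.31477233]
[ 25  40  19  16 177] [218.41242938 292.31073446]
```

View pics/e1.png

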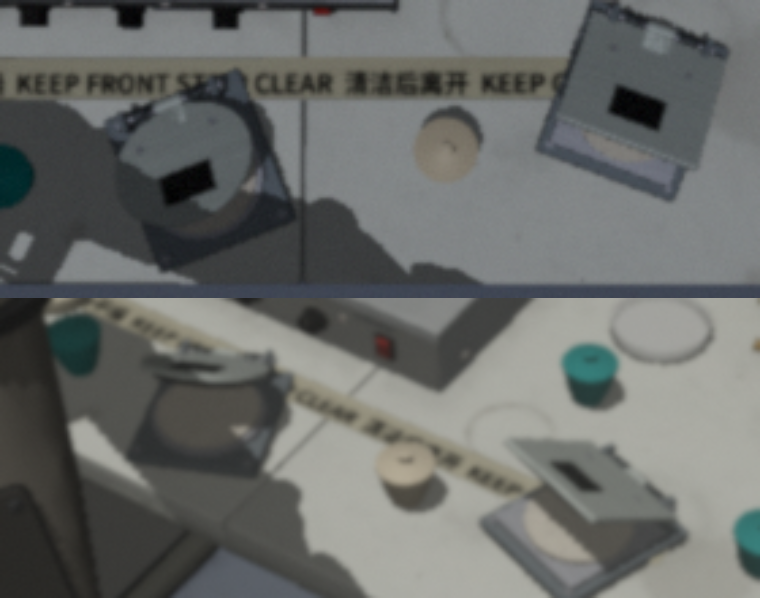

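The round plate is back up, with its patch at (218.4,292.3) against (218.75,292.0) at the start. The crucible and square press look untouched, and the arm is clear, so I'll hand in.

```bash
python3 -c "
from workcell import manip
print(manip.finish_job())"
```

```text
the job is handed in; nothing more can be done
None
```

I pushed the round plate down with the closed fingertips until it met its hard stop, held it there, let go, moved the arm clear and handed the job in at about 10.8 s. No verdict was reported.

- **Held level:** the wrist and scene views showed the disc flat on the paper. The vertical force peaked at about 25 N at the stop and was 15 N after I eased off. It was at the stop for over 1.5 s, and close to level (by the wrist image) for about 3 s in all.
- **Sprung back:** in the top view the patch is within half a pixel of where it started.
- **Left alone:** the square press is up and the crucible is standing, both judged by eye in the last pictures. The arm is clear, with almost no force on the wrist.
- **Disagreement:** at contact the reported TCP height did not match the pictures. It read about -3 mm with the plate level, where the patch should be 37 mm up. I did not find the cause, so I went by the pictures and the force instead.

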